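# Set a board to the flip stop of a cut-off jig

## Task

Get the reddish board ready to be cut in the cut-off jig: flip the red stop arm over so that it hangs fully down in front of the fence, tip the board off its edge so that it lies flat on the jig, and push it home, its long edge against the fence all along and its right-hand end against the lowered stop. Do it all by pushing with the fingers: the board must never be picked up, and the other things on the bench stay where they are.

Things in the scene. Friction and masses are not known exactly. Their poses are not given: they have to be found in the camera images.
- jig: Cut-off jig screwed to the bench: plywood base 220 (x) x 400 (y) x 12 mm, wooden fence along its far side. Origin: centre of the base's underside; x points to the fence, y left along it, z up. Base top at z = 12 mm. The fence's front face is the plane x = 82 mm; the fence is 24 mm thick and, with the track on it, reaches z = 72 mm. It does not move.
- stop_mount: Aluminium block 38 x 44 x 30 mm with a black knob (to 46 mm above the origin), fixed on the fence's track; carries the stop arm. Axes parallel to the jig's. Origin on the track's top (jig z 72 mm, x 94 mm), in the plane of the arm's left-hand face, which the board's end must meet. Block and knob lie right of the arm, y = -16 to -64 mm.
- stop_hinge (a point): Centre of the stop arm's hinge pin, 92 mm above the bench, 4 mm in front of the fence's front face, in the middle of the arm's thickness. The pin runs along the jig's y. Parked arm: tip 87 mm above this point and 9 mm in front of it (towards the robot), elbow 27 mm above and 36 mm behind; the sloping leg between them can be pushed from behind.
- stop_arm (a joint): Red stop arm, an L of bar 13 mm thick (y), 16 mm wide. 0 = down: from the hinge 45 mm out over the base towards the robot, then 75 mm down to a tip 5 mm above the base. Grows as it swings up and over to 2.5 = parked, where it rests by its own weight, at most 0.14 short of it. Pushed near the tip from behind, towards the robot, to below 1.9, it falls down by itself. Free hinge, arm 0.12 kg.
- stop_tip (a point): Middle of the end face of the stop arm's long leg.
- stop_face (a point): Point on the plane of the stop's left-hand face, where the lowered long leg crosses it, 26 mm above the bench (fixed to the mount, does not swing).
- board: Reddish wooden board, loose, 105 (x) x 235 (y) x 27 (z) mm, about 0.42 kg; origin: centre of its underside. At the start it stands on a long edge on the jig's base, 105 mm tall, x up, z level towards the robot, parallel to the fence within 0.06 rad, just far enough from it to land flat on the base when its top is pushed towards the fence; then x points to the fence, z up.
- board_mid (a point): Centre of the board's volume (13.5 mm from each broad face, 52.5 mm from the long edges, 117.5 mm from the ends).
- tape_measure: Green tape measure standing on the bench, 32 x 79 x 67 mm, bystander; origin under its centre.
- pliers_grey: Pliers with grey grips, 57 x 185 x 12 mm, bystander; origin under its centre.
- green_tray: Small green tray with screws, 71 x 91 x 22 mm, bystander; origin under its centre.
- nut_big: Big hexagon nut, 26 x 30 x 13 mm, bystander; origin under its centre.
- bolt_0: Hexagon bolt, 15 x 51 x 13 mm, bystander; origin under its centre.
- bolt_1: Hexagon bolt like the other, bystander; origin under its centre.
- chalk_bottle: Blue squeeze bottle, 46 x 47 x 135 mm, standing, bystander; origin under its centre.
- offcut_a: Pine offcut, 45 x 115 x 19 mm, bystander; origin under its centre.

How it is judged:
At the end, for the whole second after the job is handed in: The stop arm hangs down (joint under 0.08 rad); the board lies flat on the jig's base (within 0.04 rad, either face up), at rest, with no more than 3 mm between its long edge and the fence and 0.025 rad off parallel, and no more than 4 mm between its right-hand end and the stop's face (value of joint stop_arm below 0.08 rad and (angle between board's own z axis and vertical below 0.04 rad or angle between board's own z axis and vertical above 3.10159 rad) and not (z of board_mid in the frame of jig above 0.0305 m) and z of board_mid in the frame of jig above 0.0205 m and x of board_mid in the frame of jig between 0.0265 and 0.0335 m and angle between the x axis of board and the x axis of jig, either way round below 0.025 rad and y of board_mid in the frame of stop_mount between 0.114 and 0.1215 m and linear speed of board below 0.02 m/s); the robot touches nothing.
It fails at once if the board is picked up or stood higher than tipping it over its edge takes it (its middle more than 60 mm above the base) (z of board_mid in the frame of jig above 0.072 m).
It fails at once if the board is lifted while it lies flat (its middle more than 12 mm above where it rests on the base) ((angle between board's own z axis and vertical below 0.1 rad or angle between board's own z axis and vertical above 3.04159 rad) and z of board_mid in the frame of jig above 0.0375 m).
It fails at once if the board is pushed off the jig onto the bench (not (z of board_mid in the frame of jig above 0.016 m)).
It fails at once if a bystander on the bench is moved more than 20 mm (distance of any of tape_measure, pliers_grey, green_tray, nut_big, bolt_0, bolt_1, chalk_bottle, offcut_a from where it was at the start of the episode above 0.02 m).
It also fails if it takes over 72 s, if anything falls off the work surface, if the arm or the gripper's body presses on something with over 40 N, if the wrist force passes 120 N, or if a joint passes its speed limit or range.

## Robot

A 6-joint arm with a two-finger parallel gripper is mounted at the origin on a cart in front of the work surface, level with it; the furniture and walls round the work are solid. World frame = base frame: x ahead of the robot, y to its left, z up, the work surface at z = 0. Lengths are in m, angles in rad, forces in N, time in s.
With the tool pointing down it reaches from about 0.275 to 1 m from the base axis. Payload 8.4 kg.
Tool frame: the origin (TCP) lies midway between the tips of the shut fingers; the grasp point (between the pads) lies robot.pinch_z behind it (robot.pinch_z is the distance from the TCP to the grasp point, in m); z points along the fingers, y is the line along which they close (so a half turn about z gives the same grasp; the last joint's range is limited). The gripper opens to 85 mm and grips with 20 to 120 N. Pads are 22 mm wide; open, the fingers measure 114 mm over their backs; the gripper's body (76 mm by 85 mm) begins 54 mm behind the grasp point. The pads swing forward as they close: fully open they stand 13 mm farther back than shut.
Start: joints at [1.331, 0.353, 1.633, -0, 1.155, -0.002], TCP at [0.147, 0.607, 0.231] pointing down, gripper open.
Joint ranges: [-2.63, 2.63], [-0.92, 2.1], [0.06, 2.66], [-1.3, 4.44], [0, 2.69], [-3.02, 3.02]. Speed limits (rad/s): [2.22, 2.22, 2.79, 3.14, 3.14, 3.14].

## Interface

Orientations are given as a unit quaternion [w, x, y, z].
In Python, from rig import robot gives the robot as it stands. The module is installed in compiled form; this text tells all that it offers.
- The arm moves only by the tool carry_out, never from a script. Its argument "motion" is a list of rows, each a list of 7 numbers: the opening, from -1 (shut) to 1 (fully open), then the shift along the tool's x, y, z as a fraction of full scale, then the turn, a rotation vector about the tool's x, y, z as a fraction of full scale. In form: [[jaw, dx, dy, dz, wx, wy, wz], ...]. A call has 1 to 12 rows; each row shifts and turns the commanded pose from where the row before left it, along the tool's axes as they then stand; what a row does not reach is not made up. Full scale, the value 1, is 0.05 m for a shift and pi rad for a turn. A row lasts 1/8 s, in which the tool goes at most 62.5 mm and 10.7 degrees, less where a joint would pass 70% of its speed; a pose out of reach is approached as far as the arm can. A call with a number of a shift or a turn outside -1 to 1 is refused whole. A call with a gripper value outside its range is refused whole. The fingers move at their own pace and stop on an object; "grip_force" is the grip in N (left out, the last holds). Time passes only in rows, so rows that do not move let the fingers close. It gives the time, the measured TCP pose, the force, the opening and the grip force at its end, in the units of the state.
- robot.get_obs(): the state, without advancing time (a new reading comes with each control period).
- robot.grab_frame(name): name is "scene" or "top"; returns the picture (480x640x3 uint8, blue, green, red); there is no depth.
- robot.camera_model(name): a dict with "fx", "fy", "cx", "cy" (pixels), "T" (4x4, takes a point from camera to world coordinates). Camera axes: x right, y down, z forward; pixel columns grow to the right and rows downward; lengths in m; the calibration is good to about 2 mm. A picture is of the moment at which its call begins. camera_model takes no time and is no camera call.
- robot.job_done(): hands the job in; it is judged then, once.
Trained networks look in the newest picture that a camera, given by its name, has taken for a name from the list of things; names that differ only in an ending like _2 or _b are one class to them, and where a whole thing is asked for, a point or a joint stands for the part that bears it (a point fixed in the world has none). Each returns a list of dicts, best first, with "p" (0 to 1); they miss things now and then, are a little off and sometimes report something else, mostly with a low value. They report only what shows in the picture. A call takes as long as a camera call.
- robot.recognise(thing, camera): "location" ([x, y, z] in m, in the coordinates of the camera as it stood for that picture, good to about 4 mm: the middle of the surface that is visible of it).
- robot.trace(thing, camera): "mask" (480x640 bool, what is visible of it).
The state is a dict: "clock": time; "joints": joint angles; "joint_vel": joint speeds; "joint_torque": joint torques, N m; "ee_pos": TCP position; "tool_rot": TCP orientation; "contact_force": force on the tool from outside, world axes, zero at the start; "wrist_torque": the same for the moment, N m; "gripper_width": opening from 0.0 (shut) to 1.0 (fully open); "grasp_force": force on a finger pad.
Only numpy, scipy, OpenCV 4.12 (cv2) and the standard library are available. Lean on these libraries where they do the work, as an engineer would, in place of code of your own. Each camera call takes 0.05 s, during which the arm holds its last target. There are 200 camera calls.

## Working session

There is one attempt and no reset: what is moved stays moved. The work goes in short steps, Python scripts to look and compute and a tool call to move; the robot and the scene stay as the last step left them, time stands still between calls to the robot, and variables do not carry over. Pictures are saved under pics/ and viewed, at most 10 in all, crops included, and the job is handed in when it is done.

Besides the shell and the picture viewer there is one more tool, called after ">>>" by a JSON object that holds its "fn" and its "kwargs", one argument or row to a line. carry_out: Moves the arm, as the interface text tells. Shift numbers are shares of 0.05 m and turn numbers shares of pi rad, none past 1 either way. Its arguments: {"type":"object","properties":{"motion":{"type":"array"},"grip_force":{"type":"number"}},"required":["motion"]}

```bash
mkdir -p pics; cat > h.py <<'E'
import numpy as np, cv2
from rig import robot
def look(*cams):
    for c in cams: pass
def snap(c,n=None):
    im=robot.grab_frame(c)
    if n: cv2.imwrite(f'pics/{n}.png',im)
    return im
def loc(thing,c):
    T=np.array(robot.camera_model(c)['T'])
    return [(round(d['p'],2),(T[:3,:3]@np.array(d['location'])+T[:3,3]).round(4).tolist()) for d in robot.recognise(thing,c)[:2]]
def proj(P,c):
    m=robot.camera_model(c);T=np.array(m['T']);q=T[:3,:3].T@(np.array(P,float)-T[:3,3])
    return m['fx']*q[0]/q[2]+m['cx'],m['fy']*q[1]/q[2]+m['cy']
def ray(u,v,c,z):
    m=robot.camera_model(c);T=np.array(m['T']);d=T[:3,:3]@np.array([(u-m['cx'])/m['fx'],(v-m['cy'])/m['fy'],1])
    return T[:3,3]+d*(z-T[2,3])/d[2]
E
python3 - <<'E'
from h import *
for c in('scene','top'):
    snap(c,c+'0'); m=robot.camera_model(c); print(c,{k:m[k] for k in('fx','fy','cx','cy')},np.round(m['T'],3).tolist())
    for t in('jig','stop_mount','stop_hinge','stop_tip','board','tape_measure','pliers_grey','green_tray','nut_big','bolt_0','chalk_bottle','offcut_a'): print(t,loc(t,c))
print(robot.get_obs(),robot.pinch_z)
E
```

```text
scene {'fx': 476.95324094587176, 'fy': 476.95324094587176, 'cx': 308.8635567736866, 'cy': 243.2679748709864} [[-0.799, -0.31, 0.515, 0.019], [-0.601, 0.408, -0.688, 0.89], [0.004, -0.859, -0.512, 0.59], [0.0, 0.0, 0.0, 1.0]]
jig [(0.59, [0.6169, 0.1469, 0.0101])]
stop_mount [(0.79, [0.6558, -0.0731, 0.1062]), (0.36, [0.4628, 0.4392, 0.0037])]
stop_hinge [(0.58, [0.6559, -0.081, 0.1101])]
stop_tip [(0.59, [0.6575, -0.0739, 0.1293])]
board [(0.55, [0.4662, 0.2003, 0.0734])]
tape_measure [(0.93, [0.4163, 0.364, 0.0432])]
pliers_grey [(0.89, [0.5381, 0.5335, 0.0093])]
green_tray [(0.81, [0.5567, 0.3215, 0.0065])]
nut_big [(0.68, [0.5077, 0.426, 0.01])]
bolt_0 [(0.57, [0.4607, 0.4414, 0.0064]), (0.57, [0.4155, 0.4546, 0.0034])]
chalk_bottle [(0.9, [0.3849, 0.5678, 0.0735])]
offcut_a [(0.87, [0.647, 0.4046, 0.0163])]
top {'fx': 472.8779447486697, 'fy': 472.8779447486697, 'cx': 311.6694635342187, 'cy': 245.89456878616693} [[0.026, -0.982, 0.187, 0.326], [-1.0, -0.024, 0.014, 0.187], [-0.009, -0.187, -0.982, 1.1], [0.0, 0.0, 0.0, 1.0]]
jig [(0.71, [0.5741, 0.0211, 0.0099])]
stop_mount [(0.43
[... 536 characters left out ...]
ts': array([ 1.33059961e+00,  3.53013969e-01,  1.63342146e+00,  1.34840179e-05,
        1.15517489e+00, -2.40607877e-03]), 'joint_vel': array([ 0.00015785, -0.00101381, -0.00143776,  0.00255695,  0.00031947,
       -0.00068986]), 'joint_torque': array([ 1.06201835e-03, -6.05165291e+01, -3.42436588e+01,  1.60034201e-04,
        8.26055384e-04, -3.82733401e-05]), 'ee_pos': array([0.14722144, 0.60741042, 0.23126304]), 'tool_rot': array([-7.19177823e-06,  1.18618101e-01,  9.92939951e-01, -8.02389960e-06]), 'contact_force': array([-0.36541134,  0.52578705, -0.21605245]), 'wrist_torque': array([-0.02008097,  0.02021215,  0.01824508]), 'grasp_force': 0.0, 'gripper_width': 0.9983108845155855} 0.0187
```

View pics/scene0.png

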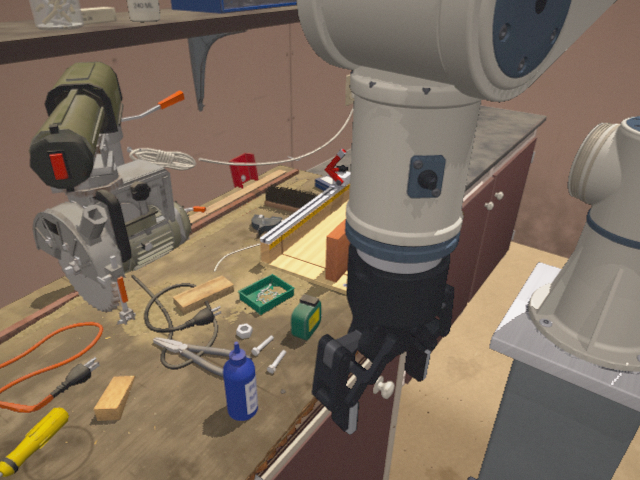

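View pics/top0.png

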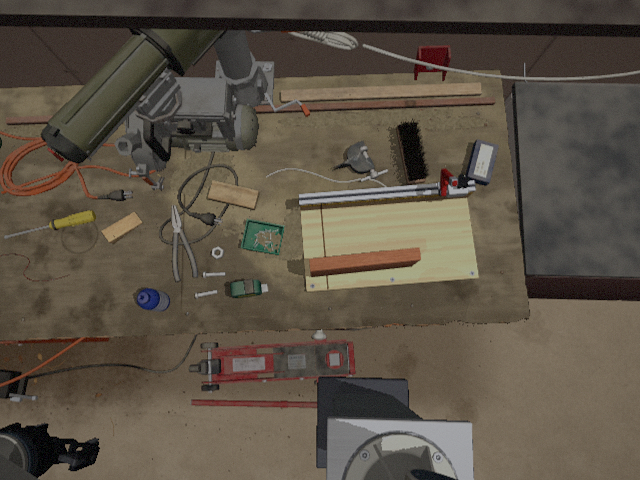

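The top view shows the jig base with its near corners at about (304,291) and (478,277). The board stands from (309,268) to (420,255), and the red stop arm is parked near (447,183). I'll zoom in on that area.

```bash
python3 - <<'E'
from h import *
im=cv2.imread('pics/top0.png')[150:300,290:490]
cv2.imwrite('pics/c1.png',cv2.resize(im,None,fx=4,fy=4,interpolation=cv2.INTER_CUBIC))
snap('top')
for t in ('board','stop_tip','jig'):
    d=robot.trace(t,'top')
    for k in d[:1]:
        m=k['mask'].astype(np.uint8); print(t,k['p'],m.sum(),cv2.boxPoints(cv2.minAreaRect(cv2.findNonZero(m))).round(1).tolist())
        c=max(cv2.findContours(m,0,1)[0],key=cv2.contourArea); print(cv2.approxPolyDP(c,2,True)[:,0].tolist())
E
```

```text
board 0.89 2023 [[308.6000061035156, 257.70001220703125], [419.20001220703125, 246.3000030517578], [421.1000061035156, 265.0], [310.5, 276.3999938964844]]
[[419, 248], [310, 258], [311, 275], [410, 266], [420, 258]]
stop_tip 0.62 301 [[440.0, 168.0], [457.0, 168.0], [457.0, 195.0], [440.0, 195.0]]
[[442, 168], [441, 195], [444, 195], [446, 186], [456, 185], [457, 180]]
jig 0.87 14528 [[297.5, 191.8000030517578], [473.79998779296875, 179.6999969482422], [480.70001220703125, 279.70001220703125], [304.29998779296875, 291.70001220703125]]
[[474, 182], [468, 181], [468, 192], [464, 196], [453, 197], [440, 195], [435, 183], [299, 194], [306, 291], [477, 277], [473, 234], [466, 199], [474, 189]]
```

View pics/c1.png

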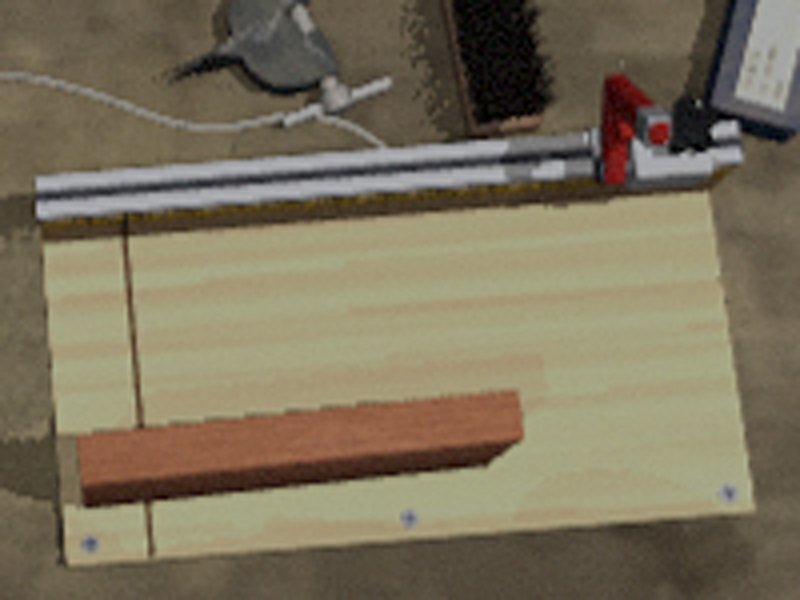

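The crop gives these clear points:
- Base corners at crop (68,563) and (753,510).
- Base/fence line from (43,240) to (708,193).
- Board top-far edge from (78,437) to (519,392), with the top-near-right corner at (523,437).
- Arm's left face at crop column about 605.

I'll fit the poses from these.

```bash
python3 - <<'E'
from h import *
from scipy.optimize import least_squares
px=lambda a:(290+(a[0]+.5)/4-.5,150+(a[1]+.5)/4-.5)
def fit(pts,x0):
    f=lambda p:np.ravel([np.subtract(proj([p[0]+np.cos(p[2])*X-np.sin(p[2])*Y,p[1]+np.sin(p[2])*X+np.cos(p[2])*Y,Z],'top'),px(q)) for (X,Y,Z),q in pts])
    r=least_squares(f,x0,loss='soft_l1'); return r.x,r.fun
j,e=fit([((-.11,.2,.012),(68,563)),((-.11,-.2,.012),(753,510)),((.082,.2,.012),(43,240)),((.082,-.2,.012),(708,193)),((.082,.2,.072),(38,217))],[.58,.02,0])
print('jig',j.round(4),e.round(2))
# board standing: frame centre of bottom edge face; X thickness (+ to fence)
b,e=fit([((.0135,.1175,.117),(78,437)),((.0135,-.1175,.117),(519,392)),((-.0135,-.1175,.117),(523,437)),((-.0135,.1175,.117),(83,480)),((-.0135,.1175,.012),(84,506)),((-.0135,-.1175,.012),(488,466))],[.48,.1,0])
print('board',b.round(4),e.round(2))
R=lambda a:np.array([[np.cos(a),-np.sin(a)],[np.sin(a),np.cos(a)]])
print('board in jig',(R(j[2]).T@(b[:2]-j[:2])).round(4),b[2]-j[2])
np.save('j.npy',j)
# arm left face: find jig y so parked hinge-near points project to column
for Y in np.arange(-.15,-.04,.01):
    w=j[:2]+R(j[2])@[.078,Y]; t=j[:2]+R(j[2])@[.069,Y]; el=j[:2]+R(j[2])@[.114,Y]
    print(round(Y,3),*[np.round([(u-290+.5)*4,(v-150+.5)*4]) for u,v in (proj([*w,.092],'top'),proj([*t,.179],'top'),proj([*el,.119],'top'))])
E
```

```text
jig [0.5574 0.0259 0.1017] [-0.84  0.27  0.92  0.24 -0.51  0.48  0.73 -0.48 -0.16 -0.72]
board [0.4887 0.0886 0.1244] [-0.36 -1.25  0.16 -0.97  0.98  0.35 -0.36  0.66 -0.03  0.34 -0.17  0.3 ]
board in jig [-0.0619  0.0693] 0.0227619361553065
-0.15 [668. 164.] [720. 129.] [674.  85.]
-0.14 [650. 165.] [701. 130.] [655.  87.]
-0.13 [632. 166.] [681. 132.] [637.  88.]
-0.12 [614. 168.] [661. 133.] [619.  89.]
-0.11 [596. 169.] [642. 135.] [600.  91.]
-0.1 [578. 171.] [622. 136.] [582.  92.]
-0.09 [560. 172.] [602. 138.] [564.  94.]
-0.08 [542. 173.] [583. 139.] [545.  95.]
-0.07 [524. 175.] [563. 141.] [527.  96.]
-0.06 [506. 176.] [544. 142.] [508.  98.]
-0.05 [488. 177.] [524. 144.] [490.  99.]
```

>>> {"fn": "carry_out", "kwargs": {
  "motion": [
    [-1, 0, 0, -0.6, 0, 0, -0.054],
    [-1, 0, 0, -0.6, 0, 0, -0.054],
    [-1, -0.48, -0.74, 0, 0, 0, 0],
    [-1, -0.48, -0.74, 0, 0, 0, 0],
    [-1, -0.48, -0.74, 0, 0, 0, 0],
    [-1, -0.48, -0.74, 0, 0, 0, 0],
    [-1, -0.48, -0.74, 0, 0, 0, 0],
    [-1, -0.48, -0.74, 0, 0, 0, 0],
    [-1, -0.48, -0.74, 0, 0, 0, 0],
    [-1, -0.48, -0.74, 0, 0, 0, 0],
    [-1, -0.48, -0.74, 0, 0, 0, 0],
    [-1, -0.48, -0.74, 0, 0, 0, 0]
  ]
}}

```text
clock: 3.0
ee_pos: [0.4243, 0.2625, 0.2915]
tool_rot: [0.0, -0.051, 0.999, 0.0]
contact_force: [-0.2, 0.4, 0.0]
gripper_width: -0.007
grasp_force: 0.0
```

```bash
cat >> h.py <<'E'
from scipy.spatial.transform import Rotation as Ro
j=np.load('j.npy')
def tj():
    o=robot.get_obs();c,s=np.cos(j[2]),np.sin(j[2]);d=o['ee_pos'][:2]-j[:2]
    q=o['tool_rot'];M=Ro.from_quat([*q[1:],q[0]]).as_matrix()
    print('t',round(o['clock'],2),'jig xyz',np.round([c*d[0]+s*d[1],-s*d[0]+c*d[1],o['ee_pos'][2]],4),'yaw',round(np.arctan2(-M[0,1],M[1,1])-j[2],4),'tilt',M[:2,2].round(3),'F',o['contact_force'].round(1),'w',round(o['gripper_width'],2),'j',o['joints'].round(2))
E
python3 -c "
from h import *
tj()"
```

```text
t 3.0 jig xyz [-0.1084  0.2489  0.2915] yaw -0.0001 tilt [0. 0.] F [-0.2  0.4  0. ] w -0.01 j [ 0.55  0.1   1.83  0.    1.22 -1.12]
```

>>> {"fn": "carry_out", "kwargs": {
  "motion": [
    [-1, -0.49, -0.74, 0, 0, 0, 0],
    [-1, -0.49, -0.74, 0, 0, 0, 0],
    [-1, -0.49, -0.74, 0, 0, 0, 0],
    [-1, -0.49, -0.74, 0, 0, 0, 0],
    [-1, -0.49, -0.74, 0, 0, 0, 0],
    [-1, -0.49, -0.74, 0, 0, 0, 0],
    [-1, -0.49, -0.74, 0, 0, 0, 0],
    [-1, -0.49, -0.74, 0, 0, 0, 0],
    [-1, -0.49, -0.74, 0, 0, 0, 0],
    [-1, -0.49, -0.73, 0, 0, 0, 0],
    [-1, 0, 0, 1, 0, 0, 0],
    [-1, 0, 0, 0.5, 0, 0, 0]
  ]
}}

```text
clock: 4.5
ee_pos: [0.7037, -0.0797, 0.2133]
tool_rot: [-0.002, -0.05, 0.999, 0.0]
contact_force: [0.3, 0.9, 0.4]
gripper_width: -0.0
grasp_force: 0.0
```

```bash
python3 -c "
from h import *
tj()
im=snap('scene'); cv2.imwrite('pics/s1.png',cv2.resize(im[100:300,230:430],None,fx=3,fy=3,interpolation=2))"
```

```text
t 4.5 jig xyz [ 0.1348 -0.1199  0.2133] yaw -0.0012 tilt [-0.003  0.   ] F [0.3 0.9 0.4] w -0.0 j [-0.11  0.5   1.45  0.    1.2  -1.79]
```

View pics/s1.png

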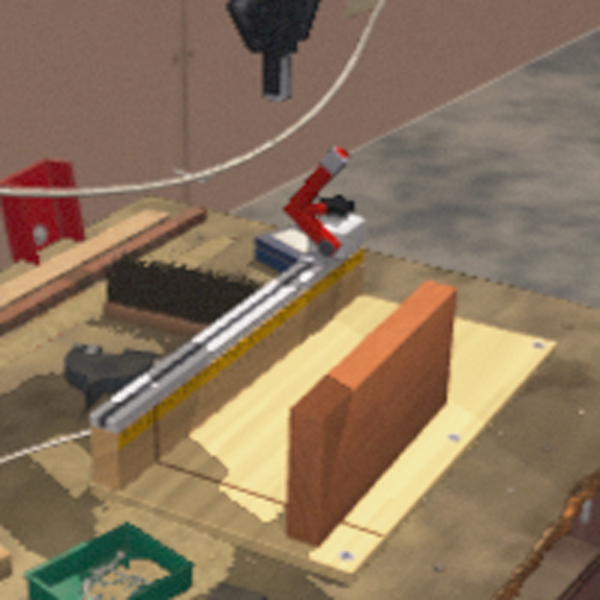

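The scene view shows the shut fingers hanging behind and above the parked red arm. The fingertip is at crop (278,98), the arm tip at (338,155) and the elbow outer corner at (287,210). I'll check the lateral position numerically.

```bash
python3 - <<'E'
from h import *
c,s=np.cos(j[2]),np.sin(j[2])
W=lambda X,Y,Z:[j[0]+c*X-s*Y,j[1]+s*X+c*Y,Z]
cr=lambda P:np.round([(proj(P,'scene')[0]-230+.5)*3,(proj(P,'scene')[1]-100+.5)*3])
print('tcp',cr(robot.get_obs()['ee_pos']),'fenceL',cr(W(.082,.2,.072)),'baseNR',cr(W(-.11,-.2,.012)),'baseNL',cr(W(-.11,.2,.012)))
for Y in(-.105,-.1125,-.12,-.1275): print(Y,'tip',cr(W(.069,Y,.179)),'elbow',cr(W(.114,Y,.119)),'hinge',cr(W(.078,Y,.092)))
E
```

```text
tcp [280. 101.] fenceL [118. 420.] baseNR [560. 341.] baseNL [353. 571.]
-0.105 tip [338. 155.] elbow [289. 212.] hinge [325. 249.]
-0.1125 tip [342. 152.] elbow [293. 209.] hinge [329. 246.]
-0.12 tip [346. 149.] elbow [298. 206.] hinge [333. 243.]
-0.1275 tip [350. 147.] elbow [302. 203.] hinge [337. 240.]
```

>>> {"fn": "carry_out", "kwargs": {
  "motion": [
    [-1, 0, 0.08, 0.6, 0, 0, 0],
    [-1, 0, 0, 0.5, 0, 0, 0],
    [-1, 0, 0, 0, 0, 0, 0],
    [-1, 0.24, 0, 0, 0, 0, 0],
    [-1, 0.24, 0, 0, 0, 0, 0],
    [-1, 0.24, 0, 0, 0, 0, 0],
    [-1, 0.24, 0, 0, 0, 0, 0],
    [-1, 0.24, 0, 0, 0, 0, 0],
    [-1, 0.24, 0, 0, 0, 0, 0],
    [-1, 0.24, 0, 0, 0, 0, 0],
    [-1, 0.24, 0, 0, 0, 0, 0],
    [-1, 0.24, 0, 0, 0, 0, 0]
  ]
}}

```text
clock: 6.05
ee_pos: [0.5959, -0.0862, 0.1612]
tool_rot: [-0.0, -0.051, 0.999, 0.0]
contact_force: [0.7, -0.1, 0.3]
gripper_width: -0.0
grasp_force: 0.0
```

```bash
python3 -c "
from h import *
tj()
im=snap('scene'); cv2.imwrite('pics/s2.png',cv2.resize(im[100:300,230:430],None,fx=3,fy=3,interpolation=2))"
```

```text
t 6.05 jig xyz [ 0.027  -0.1154  0.1612] yaw -0.0002 tilt [-0.  0.] F [ 0.7 -0.1  0.3] w -0.0 j [-0.15  0.39  1.75 -0.    1.   -1.82]
```

View pics/s2.png

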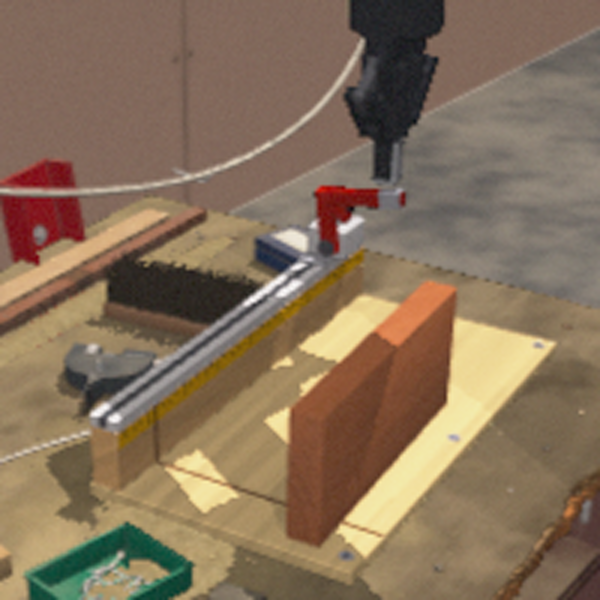

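The finger has pushed the arm past its balance point: the tip is at crop (395,198), level with the elbow at (325,190). I'll lift away and move in front of the board with the fingers open.

>>> {"fn": "carry_out", "kwargs": {
  "motion": [
    [-1, 0, 0, -1, 0, 0, 0],
    [1, 0.6, 0.74, 0, 0, 0, 0],
    [1, 0.6, 0.74, 0, 0, 0, 0],
    [1, 0.6, 0.74, 0, 0, 0, 0],
    [1, 0.6, 0.74, 0, 0, 0, 0],
    [1, 0.6, 0.74, 0, 0, 0, 0],
    [1, 0, 0, 0, 0, 0, 0],
    [1, 0, 0, 0, 0, 0, 0]
  ]
}}

```text
clock: 7.1
ee_pos: [0.4295, 0.0828, 0.2117]
tool_rot: [0.001, -0.051, 0.999, -0.0]
contact_force: [-0.3, -0.3, -0.4]
gripper_width: 0.996
grasp_force: 0.0
```

```bash
python3 -c "
from h import *
tj()
im=snap('scene'); cv2.imwrite('pics/s3.png',cv2.resize(im[100:300,230:430],None,fx=3,fy=3,interpolation=2))"
```

```text
t 7.1 jig xyz [-0.1215  0.0696  0.2117] yaw 0.0006 tilt [0.001 0.   ] F [-0.3 -0.3 -0.4] w 1.0 j [ 0.19  0.08  2.04 -0.    1.03 -1.49]
```

View pics/s3.png

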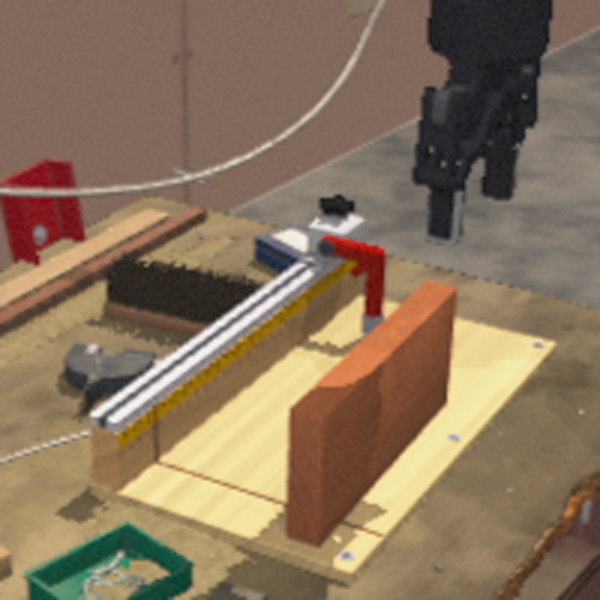

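The stop arm now hangs down in front of the fence, with its tip at crop (375,322). The board is still standing. Next I'll lower the fingers and tip the board.

>>> {"fn": "carry_out", "kwargs": {
  "motion": [
    [1, 0, 0, 0.9, 0, 0, 0],
    [1, 0, 0, 0.9, 0, 0, 0],
    [1, 0, 0, 0.74, 0, 0, 0],
    [1, 0, 0, 0, 0, 0, 0],
    [1, -0.25, 0, 0, 0, 0, 0],
    [1, -0.25, 0, 0, 0, 0, 0],
    [1, -0.15, 0, 0, 0, 0, 0],
    [1, -0.15, 0, 0, 0, 0, 0],
    [1, -0.15, 0, 0, 0, 0, 0],
    [1, -0.15, 0, 0, 0, 0, 0]
  ]
}}

```text
clock: 8.4
ee_pos: [0.484, 0.0884, 0.0843]
tool_rot: [0.0, -0.051, 0.999, -0.0]
contact_force: [0.4, -0.5, 0.4]
gripper_width: 0.996
grasp_force: 0.0
```

```bash
python3 -c "
from h import *
tj()"
```

```text
t 8.4 jig xyz [-0.0667  0.0697  0.0843] yaw -0.0001 tilt [ 0. -0.] F [ 0.4 -0.5  0.4] w 1.0 j [ 0.18  0.35  2.03 -0.    0.75 -1.49]
```

>>> {"fn": "carry_out", "kwargs": {
  "motion": [
    [1, -0.15, 0, 0, 0, 0, 0],
    [1, -0.15, 0, 0, 0, 0, 0],
    [1, 0, 0, 0, 0, 0, 0],
    [1, 0, 0, 0, 0, 0, 0],
    [1, 0, 0, 0, 0, 0, 0]
  ]
}}

```text
clock: 9.02
ee_pos: [0.4982, 0.0898, 0.0842]
tool_rot: [-0.0, -0.051, 0.999, -0.0]
contact_force: [-0.3, 0.1, -0.1]
gripper_width: 0.996
grasp_force: 0.0
```

```bash
python3 -c "
from h import *
tj()
im=snap('scene'); cv2.imwrite('pics/s4.png',cv2.resize(im[100:300,230:430],None,fx=3,fy=3,interpolation=2))"
```

```text
t 9.03 jig xyz [-0.0524  0.0696  0.0842] yaw -0.0002 tilt [-0. -0.] F [-0.3  0.1 -0.1] w 1.0 j [ 0.18  0.37  2.    0.    0.77 -1.5 ]
```

View pics/s4.png

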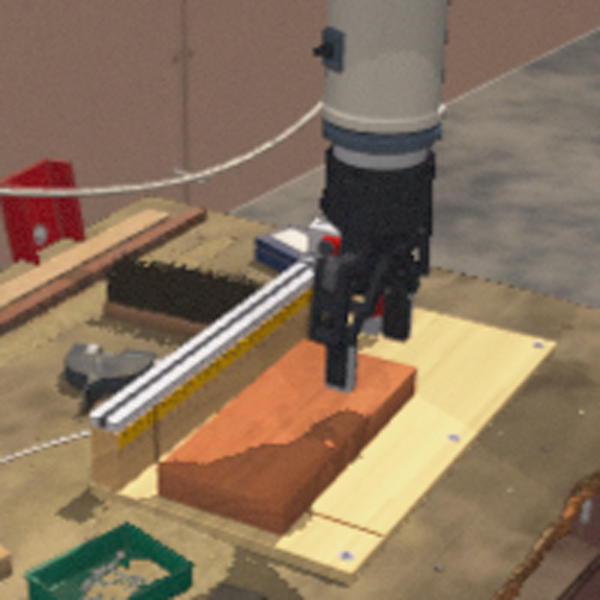

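The board now lies flat, with its left end at crop (160..282, 465..530), clear of the fence. I'll retract, shut the fingers and locate the board.

>>> {"fn": "carry_out", "kwargs": {
  "motion": [
    [-1, 0.4, 0, -1, 0, 0, 0],
    [-1, 0.6, 0, -1, 0, 0, 0],
    [-1, 0, 1, -0.4, 0, 0, 0],
    [-1, 0, 1, 0, 0, 0, 0],
    [-1, 0, 1, 0, 0, 0, 0],
    [-1, 0, 0, 0, 0, 0, 0],
    [-1, 0, 0, 0, 0, 0, 0]
  ]
}}

```text
clock: 9.95
ee_pos: [0.4331, 0.2336, 0.2041]
tool_rot: [-0.0, -0.051, 0.999, -0.0]
contact_force: [0.5, 0.3, -0.2]
gripper_width: -0.003
grasp_force: 0.0
```

```bash
python3 -c "
from h import *
tj()
im=snap('scene'); im2=snap('top')
a=cv2.resize(im[150:300,230:430],None,fx=4,fy=4,interpolation=2); cv2.imwrite('pics/s5.png',a)
a=cv2.resize(im2[150:300,290:490],None,fx=4,fy=4,interpolation=2); cv2.imwrite('pics/t5.png',a)
for c in('top','scene'):
  print(loc('board',c))
  d=robot.trace('board',c)[0]; m=d['mask'].astype(np.uint8); k=max(cv2.findContours(m,0,1)[0],key=cv2.contourArea); print(d['p'],cv2.approxPolyDP(k,2,True)[:,0].tolist())
"
```

```text
t 9.95 jig xyz [-0.1025  0.2193  0.2041] yaw 0.0009 tilt [-0.001 -0.001] F [ 0.5  0.3 -0.2] w -0.0 j [ 0.49  0.18  1.94 -0.    1.03 -1.18]
[(0.9, [0.5652, 0.0509, 0.0415])]
0.72 [[404, 209], [335, 216], [334, 219], [356, 257], [366, 260], [410, 252]]
[(0.96, [0.5399, 0.1296, 0.0393])]
0.63 [[368, 223], [330, 213], [282, 254], [281, 263], [324, 277], [366, 233]]
```

View pics/t5.png

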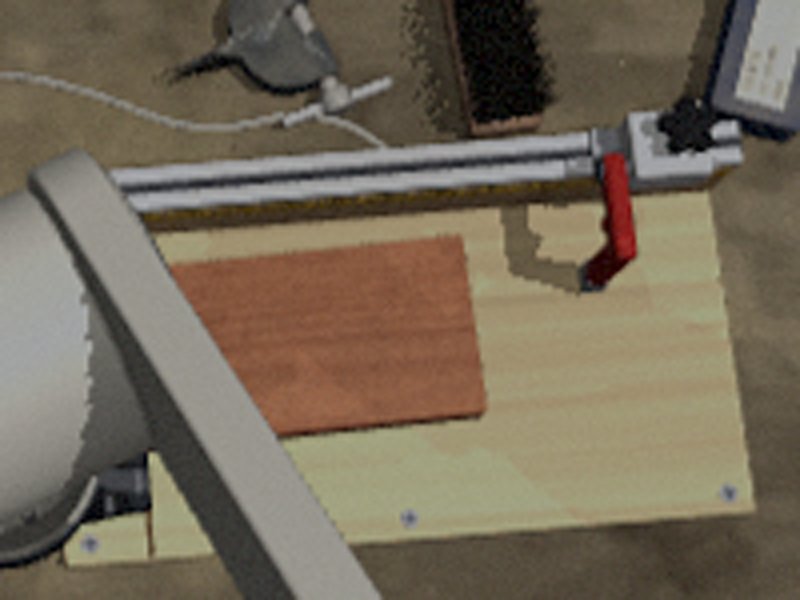

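The top view shows the board flat, with its top corners at crop (462,237) and (485,411) and its far edge passing (175,264). The lowered stop's tip is at (583–600,288). Now the pose fit:

```bash
python3 - <<'E'
from h import *
c,s=np.cos(j[2]),np.sin(j[2])
def J(a,z,cam='top',o=(290,150),k=4):
    u=o[0]+(a[0]+.5)/k-.5;v=o[1]+(a[1]+.5)/k-.5
    p=ray(u,v,cam,z)[:2]-j[:2]; return np.round([c*p[0]+s*p[1],-s*p[0]+c*p[1]],4)
for n,a,z in(('FR',(462,237),.039),('NR',(485,411),.039),('farL',(175,264),.039),('nearL',(280,435),.039),('tip left',(581,288),.017),('tip right',(602,290),.017),('elbow right far/near',(636,248),.1),('fenceline r',(708,193),.012),('fence m',(300,222),.012)): print(n,J(a,z))
for a in((282,254),(324,277),(281,263)): print('scene',a,J(a,.039,'scene',(0,0),1))
E
```

```text
FR [ 0.0586 -0.0435]
NR [-0.0441 -0.0451]
farL [0.0555 0.1233]
nearL [-0.0489  0.0723]
tip left [ 0.028  -0.1143]
tip right [ 0.0258 -0.1264]
elbow right far/near [ 0.0294 -0.124 ]
fenceline r [ 0.0809 -0.1981]
fence m [0.0822 0.0455]
scene (282, 254) [0.055 0.191]
scene (324, 277) [-0.066   0.2194]
scene (281, 263) [0.0369 0.2218]
```

>>> {"fn": "carry_out", "kwargs": {
  "motion": [
    [1, 0, -0.97, 0, 0, 0, 0],
    [1, 0, -0.97, 0, 0, 0, 0],
    [1, 0, -0.97, 0, 0, 0, 0],
    [1, 0, 0, 0.9, 0, 0, 0],
    [1, 0, 0, 0.9, 0, 0, 0],
    [1, 0, 0, 0.9, 0, 0, 0],
    [1, 0, 0, 0.7, 0, 0, 0],
    [1, 0, 0, 0.42, 0, 0, 0],
    [1, 0, 0, 0, 0, 0, 0],
    [1, -0.3, 0, 0, 0, 0, 0],
    [1, -0.3, 0, 0, 0, 0, 0],
    [1, -0.2, 0, 0, 0, 0, 0]
  ]
}}

```text
clock: 11.75
ee_pos: [0.4905, 0.0936, 0.0143]
tool_rot: [0.001, -0.051, 0.999, 0.0]
contact_force: [0.2, 1.4, 0.0]
gripper_width: 0.998
grasp_force: 0.0
```

```bash
python3 -c "
from h import *
tj()"
```

```text
t 11.75 jig xyz [-0.0596  0.0742  0.0143] yaw -0.0003 tilt [0.003 0.001] F [0.2 1.4 0. ] w 1.0 j [ 0.19  0.49  2.05  0.    0.6  -1.49]
```

>>> {"fn": "carry_out", "kwargs": {
  "motion": [
    [1, -0.08, 0, 0, 0, 0, 0],
    [1, -0.08, 0, 0, 0, 0, 0],
    [1, -0.08, 0, 0, 0, 0, 0],
    [1, -0.08, 0, 0, 0, 0, 0],
    [1, -0.06, 0, 0, 0, 0, 0],
    [1, -0.04, 0, 0, 0, 0, 0]
  ]
}}

```text
clock: 12.5
ee_pos: [0.5091, 0.0954, 0.0132]
tool_rot: [-0.0, -0.051, 0.999, -0.0]
contact_force: [-2.0, -0.1, 0.4]
gripper_width: 1.001
grasp_force: 0.8
```

```bash
python3 -c "
from h import *
tj()"
```

```text
t 12.5 jig xyz [-0.0409  0.0741  0.0132] yaw -0.0002 tilt [-0. -0.] F [-2.  -0.1  0.4] w 1.0 j [ 0.18  0.51  2.01 -0.    0.63 -1.49]
```

>>> {"fn": "carry_out", "kwargs": {
  "motion": [
    [1, -0.04, 0, 0, 0, 0, 0],
    [1, -0.04, 0, 0, 0, 0, 0],
    [1, 0, 0, 0, 0, 0, 0]
  ]
}}

```text
clock: 12.88
ee_pos: [0.5134, 0.0959, 0.0134]
tool_rot: [0.0, -0.051, 0.999, 0.0]
contact_force: [0.3, -1.2, -0.6]
gripper_width: 0.999
grasp_force: 0.1
```

>>> {"fn": "carry_out", "kwargs": {
  "motion": [
    [1, -0.04, 0, 0, 0, 0, 0],
    [1, 0, 0, 0, 0, 0, 0]
  ]
}}

```text
clock: 13.12
ee_pos: [0.5151, 0.0961, 0.0133]
tool_rot: [0.0, -0.051, 0.999, 0.0]
contact_force: [-1.7, -1.3, 0.1]
gripper_width: 1.002
grasp_force: 0.6
```

>>> {"fn": "carry_out", "kwargs": {
  "motion": [
    [1, -0.04, 0, 0, 0, 0, 0],
    [1, 0, 0, 0, 0, 0, 0]
  ]
}}

```text
clock: 13.38
ee_pos: [0.5165, 0.0961, 0.0132]
tool_rot: [-0.001, -0.051, 0.999, -0.0]
contact_force: [-3.3, -1.3, 2.6]
gripper_width: 1.001
grasp_force: 2.1
```

>>> {"fn": "carry_out", "kwargs": {
  "motion": [
    [1, -0.04, 0, 0, 0, 0, 0],
    [1, 0, 0, 0, 0, 0, 0]
  ]
}}

```text
clock: 13.62
ee_pos: [0.5166, 0.0961, 0.0129]
tool_rot: [-0.002, -0.051, 0.999, -0.0]
contact_force: [-9.1, -2.0, 6.4]
gripper_width: 0.997
grasp_force: 4.7
```

>>> {"fn": "carry_out", "kwargs": {
  "motion": [
    [1, -0.02, 0, 0, 0, 0, 0],
    [1, 0, 0, 0, 0, 0, 0]
  ]
}}

```text
clock: 13.88
ee_pos: [0.5166, 0.0961, 0.0128]
tool_rot: [-0.003, -0.051, 0.999, -0.0]
contact_force: [-12.1, -0.5, 8.1]
gripper_width: 1.002
grasp_force: 6.1
```

>>> {"fn": "carry_out", "kwargs": {
  "motion": [
    [1, 0.5, 0, 0, 0, 0, 0],
    [1, 0.3, 0, 0, 0, 0, 0],
    [-1, 0, 0, -1, 0, 0, 0],
    [-1, 0, 0, -1, 0, 0, 0],
    [-1, -0.52, 0.74, -0.3, 0, 0, 0],
    [-1, -0.52, 0.74, 0, 0, 0, 0],
    [-1, -0.52, 0.74, 0, 0, 0, 0],
    [-1, -0.52, 0.74, 0, 0, 0, 0],
    [-1, 0, 0, 0, 0, 0, 0],
    [-1, 0, 0, 0, 0, 0, 0]
  ]
}}

```text
clock: 15.12
ee_pos: [0.5681, 0.2499, 0.128]
tool_rot: [-0.0, -0.051, 0.999, -0.0]
contact_force: [-0.6, -1.0, 0.4]
gripper_width: -0.002
grasp_force: 0.0
```

```bash
python3 - <<'E'
from h import *
tj()
c,s=np.cos(j[2]),np.sin(j[2])
im=snap('scene'); cv2.imwrite('pics/s6.png',cv2.resize(im[150:300,230:430],None,fx=4,fy=4,interpolation=2))
snap('top')
for cam in('scene','top'):
  d=robot.trace('board',cam)
  if d: 
    m=d[0]['mask'].astype(np.uint8); k=max(cv2.findContours(m,0,1)[0],key=cv2.contourArea); 
    for p in cv2.approxPolyDP(k,2,True)[:,0].tolist():
      q=ray(*p,cam,.039)[:2]-j[:2]; print(cam,p,np.round([c*q[0]+s*q[1],-s*q[0]+c*q[1]],4))
E
```

```text
t 15.12 jig xyz [0.0334 0.2218 0.128 ] yaw 0.0003 tilt [-0.001 -0.   ] F [-0.6 -1.   0.4] w -0.0 j [ 0.41  0.46  1.73 -0.    0.96 -1.26]
scene [360, 222] [-0.0254 -0.0305]
scene [354, 218] [-0.0036 -0.0417]
scene [323, 212] [ 0.0782 -0.0299]
scene [277, 248] [0.0785 0.1759]
scene [273, 258] [0.0625 0.2145]
scene [277, 262] [0.0463 0.223 ]
scene [314, 273] [-0.0415  0.2176]
scene [359, 229] [-0.0388  0.0025]
top [367, 203] [0.0795 0.0429]
top [377, 236] [-0.0002  0.0278]
top [382, 241] [-0.0128  0.0176]
top [396, 246] [-0.0268 -0.013 ]
top [410, 243] [-0.0223 -0.0456]
top [404, 201] [ 0.0775 -0.0431]
```

View pics/s6.png

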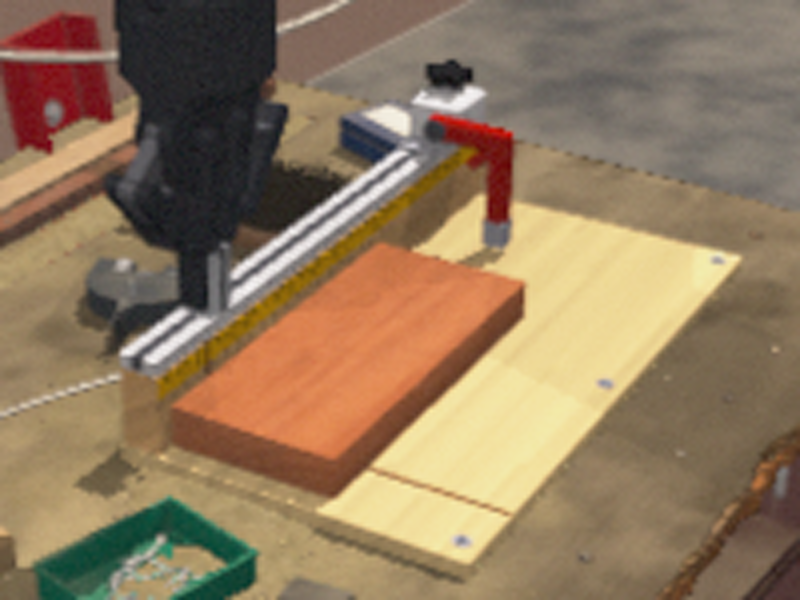

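The scene view shows the board flush along the fence, with its left end at crop (172,410)–(335,462). The finger is just left of it, so I'll lower it and push right.

>>> {"fn": "carry_out", "kwargs": {
  "motion": [
    [-1, 0.1, 0, 0.7, 0, 0, 0],
    [-1, 0, 0, 0.7, 0, 0, 0],
    [-1, 0, 0, 0.7, 0, 0, 0],
    [-1, 0, 0, 0, 0, 0, 0],
    [-1, 0, -0.15, 0, 0, 0, 0],
    [-1, 0, -0.15, 0, 0, 0, 0],
    [-1, 0, -0.15, 0, 0, 0, 0],
    [-1, 0, -0.15, 0, 0, 0, 0]
  ]
}}

```text
clock: 16.32
ee_pos: [0.5674, 0.2198, 0.0242]
tool_rot: [0.001, -0.051, 0.999, 0.0]
contact_force: [0.2, 3.0, 2.1]
gripper_width: 0.004
grasp_force: 1.3
```

>>> {"fn": "carry_out", "kwargs": {
  "motion": [
    [-1, 0, -0.15, 0, 0, 0, 0],
    [-1, 0, -0.15, 0, 0, 0, 0],
    [-1, 0, -0.15, 0, 0, 0, 0],
    [-1, 0, -0.15, 0, 0, 0, 0],
    [-1, 0, 0, 0, 0, 0, 0]
  ]
}}

```text
clock: 16.95
ee_pos: [0.5694, 0.1891, 0.023]
tool_rot: [-0.0, -0.05, 0.999, -0.0]
contact_force: [0.5, -0.1, -0.1]
gripper_width: -0.004
grasp_force: 0.0
```

```bash
python3 - <<'E'
from h import *
tj()
E
```

```text
t 16.95 jig xyz [0.0286 0.1612 0.023 ] yaw -0.0007 tilt [-0.001 -0.001] F [ 0.5 -0.1 -0.1] w -0.0 j [ 0.32  0.58  1.82 -0.    0.74 -1.35]
```

>>> {"fn": "carry_out", "kwargs": {
  "motion": [
    [-1, 0, -0.1, 0, 0, 0, 0],
    [-1, 0, -0.1, 0, 0, 0, 0],
    [-1, 0, -0.1, 0, 0, 0, 0],
    [-1, 0, -0.06, 0, 0, 0, 0],
    [-1, 0, -0.04, 0, 0, 0, 0]
  ]
}}

```text
clock: 17.58
ee_pos: [0.5717, 0.17, 0.0233]
tool_rot: [-0.0, -0.051, 0.999, -0.0]
contact_force: [0.3, 1.8, -0.7]
gripper_width: 0.002
grasp_force: 0.6
```

>>> {"fn": "carry_out", "kwargs": {
  "motion": [
    [-1, 0, -0.04, 0, 0, 0, 0],
    [-1, 0, 0, 0, 0, 0, 0]
  ]
}}

```text
clock: 17.82
ee_pos: [0.5719, 0.168, 0.0233]
tool_rot: [0.0, -0.051, 0.999, -0.0]
contact_force: [0.3, -0.2, -0.4]
gripper_width: -0.001
grasp_force: 0.0
```

>>> {"fn": "carry_out", "kwargs": {
  "motion": [
    [-1, 0, -0.04, 0, 0, 0, 0],
    [-1, 0, 0, 0, 0, 0, 0]
  ]
}}

```text
clock: 18.08
ee_pos: [0.5722, 0.1661, 0.0233]
tool_rot: [0.0, -0.051, 0.999, -0.0]
contact_force: [0.8, 1.3, -0.6]
gripper_width: 0.002
grasp_force: 0.2
```

>>> {"fn": "carry_out", "kwargs": {
  "motion": [
    [-1, 0, -0.04, 0, 0, 0, 0],
    [-1, 0, 0, 0, 0, 0, 0]
  ]
}}

```text
clock: 18.32
ee_pos: [0.5724, 0.1643, 0.0233]
tool_rot: [0.0, -0.051, 0.999, 0.0]
contact_force: [-0.7, 2.1, 0.7]
gripper_width: 0.002
grasp_force: 1.2
```

>>> {"fn": "carry_out", "kwargs": {
  "motion": [
    [-1, 0, -0.04, 0, 0, 0, 0],
    [-1, 0, 0, 0, 0, 0, 0]
  ]
}}

```text
clock: 18.58
ee_pos: [0.5726, 0.1639, 0.0234]
tool_rot: [0.0, -0.05, 0.999, 0.001]
contact_force: [-0.7, 12.3, -1.8]
gripper_width: 0.003
grasp_force: 6.2
```

>>> {"fn": "carry_out", "kwargs": {
  "motion": [
    [-1, 0, -0.04, 0, 0, 0, 0],
    [-1, 0, 0, 0, 0, 0, 0]
  ]
}}

```text
clock: 18.82
ee_pos: [0.5729, 0.1635, 0.0236]
tool_rot: [0.001, -0.05, 0.999, 0.002]
contact_force: [-2.8, 21.9, -1.0]
gripper_width: 0.001
grasp_force: 11.0
```

>>> {"fn": "carry_out", "kwargs": {
  "motion": [
    [-1, 0, -0.03, 0, 0, 0, 0],
    [-1, 0, 0, 0, 0, 0, 0]
  ]
}}

```text
clock: 19.08
ee_pos: [0.5732, 0.1632, 0.0237]
tool_rot: [0.001, -0.05, 0.999, 0.003]
contact_force: [-3.9, 27.5, -1.4]
gripper_width: 0.0
grasp_force: 14.6
```

>>> {"fn": "carry_out", "kwargs": {
  "motion": [
    [-1, 0, 0.3, 0, 0, 0, 0],
    [-1, 0, 0.3, 0, 0, 0, 0],
    [-1, 0, 0, -1, 0, 0, 0],
    [-1, 0, 0, -1, 0, 0, 0],
    [1, 0.58, -0.75, 0, 0, 0, 0],
    [1, 0.58, -0.75, 0, 0, 0, 0],
    [1, 0.58, -0.75, 0, 0, 0, 0],
    [1, 0.58, -0.75, 0, 0, 0, 0],
    [1, 0, 0, 0, 0, 0, 0],
    [1, 0, 0, 0, 0, 0, 0]
  ]
}}

```text
clock: 20.32
ee_pos: [0.4704, 0.0277, 0.1236]
tool_rot: [0.001, -0.05, 0.999, -0.0]
contact_force: [-0.2, -0.2, -0.3]
gripper_width: 1.001
grasp_force: 0.0
```

```bash
python3 - <<'E'
from h import *
tj()
E
```

```text
t 20.32 jig xyz [-0.0864  0.0107  0.1236] yaw -0.0009 tilt [0.001 0.   ] F [-0.2 -0.2 -0.3] w 1.0 j [ 0.06  0.26  2.05 -0.    0.83 -1.62]
```

>>> {"fn": "carry_out", "kwargs": {
  "motion": [
    [1, 0, 0, 0.8, 0, 0, 0],
    [1, 0, 0, 0.8, 0, 0, 0],
    [1, 0, -0.12, 0.6, 0, 0, 0],
    [1, 0, 0, 0, 0, 0, 0],
    [1, -0.3, 0, 0, 0, 0, 0],
    [1, -0.3, 0, 0, 0, 0, 0],
    [1, -0.2, 0, 0, 0, 0, 0],
    [1, -0.1, 0, 0, 0, 0, 0],
    [1, -0.06, 0, 0, 0, 0, 0],
    [1, -0.04, 0, 0, 0, 0, 0],
    [1, 0, 0, 0, 0, 0, 0]
  ]
}}

```text
clock: 21.7
ee_pos: [0.5198, 0.0266, 0.0132]
tool_rot: [-0.0, -0.051, 0.999, -0.0]
contact_force: [0.0, 0.3, -0.5]
gripper_width: 1.002
grasp_force: 0.0
```

>>> {"fn": "carry_out", "kwargs": {
  "motion": [
    [1, -0.04, 0, 0, 0, 0, 0],
    [1, 0, 0, 0, 0, 0, 0]
  ]
}}

```text
clock: 21.95
ee_pos: [0.5221, 0.0269, 0.0133]
tool_rot: [0.0, -0.051, 0.999, -0.0]
contact_force: [-0.2, 0.3, 1.3]
gripper_width: 0.997
grasp_force: 0.0
```

>>> {"fn": "carry_out", "kwargs": {
  "motion": [
    [1, -0.04, 0, 0, 0, 0, 0],
    [1, 0, 0, 0, 0, 0, 0]
  ]
}}

```text
clock: 22.2
ee_pos: [0.5236, 0.027, 0.0132]
tool_rot: [-0.0, -0.051, 0.999, -0.0]
contact_force: [-1.1, -0.6, 1.2]
gripper_width: 1.002
grasp_force: 0.8
```

>>> {"fn": "carry_out", "kwargs": {
  "motion": [
    [1, -0.04, 0, 0, 0, 0, 0],
    [1, -0.02, 0, 0, 0, 0, 0],
    [1, 0, 0, 0, 0, 0, 0]
  ]
}}

```text
clock: 22.58
ee_pos: [0.5239, 0.0271, 0.0127]
tool_rot: [-0.003, -0.051, 0.999, -0.0]
contact_force: [-9.1, -2.7, 5.6]
gripper_width: 1.001
grasp_force: 4.8
```

```bash
python3 - <<'E'
from h import *
tj()
E
```

```text
t 22.57 jig xyz [-0.0332  0.0046  0.0127] yaw 0.0007 tilt [-0.006 -0.001] F [-9.1 -2.7  5.6] w 1.0 j [ 0.05  0.52  1.99 -0.    0.64 -1.62]
```

>>> {"fn": "carry_out", "kwargs": {
  "motion": [
    [1, 0.2, 0, 0, 0, 0, 0],
    [1, 0.5, 0, 0, 0, 0, 0],
    [1, 0.3, 0, -0.5, 0, 0, 0],
    [1, 0, 0, -1, 0, 0, 0],
    [1, 0, 0.8, -1, 0, 0, 0],
    [1, 0, 1, -0.6, 0, 0, 0],
    [1, 0, 1, 0, 0, 0, 0],
    [1, 0, 1, 0, 0, 0, 0],
    [1, 0, 1, 0, 0, 0, 0],
    [1, 0, 1, 0, 0, 0, 0],
    [1, 0, 1, 0, 0, 0, 0],
    [1, 0, 0, 0, 0, 0, 0]
  ]
}}

```text
clock: 24.08
ee_pos: [0.4426, 0.3629, 0.1672]
tool_rot: [0.001, -0.052, 0.999, 0.001]
contact_force: [-0.4, -0.1, 0.2]
gripper_width: 0.996
grasp_force: 0.0
```

```bash
python3 - <<'E'
from h import *
tj()
a=[cv2.resize(snap(c)[y:y+100,x:x+200],None,fx=4,fy=4,interpolation=2)[:, :800][:, :][:300 if 0 else 400] for c,x,y in(('top',290,170),('scene',230,180))]
cv2.imwrite('pics/f.png',np.vstack([cv2.resize(i,(600,300)) for i in a]))
cv2.imwrite('pics/ft.png',a[0])
E
```

```text
t 24.07 jig xyz [-0.08    0.3469  0.1672] yaw 0.0028 tilt [0.001 0.002] F [-0.4 -0.1  0.2] w 1.0 j [ 0.68  0.34  1.81  0.    0.99 -0.99]
```

View pics/f.png

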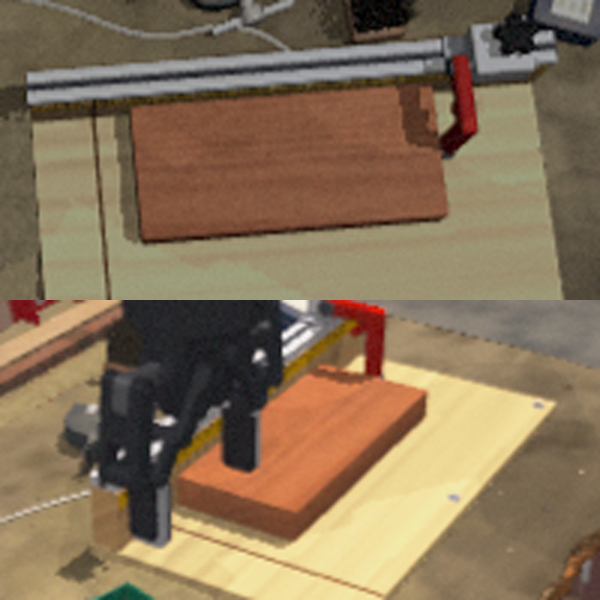

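The board lies flat along the fence, with its right end at the lowered stop. In the top crop its corners are (132,108), (433,86), (447,215) and (143,241), and the stop tip is at (447,155). A last numeric check before handing in:

```bash
python3 - <<'E'
from h import *
c,s=np.cos(j[2]),np.sin(j[2])
def J(a,z):
    p=ray(290+(a[0]+.5)/3-.5,170+(a[1]+.5)/3-.5,'top',z)[:2]-j[:2]; return np.round([c*p[0]+s*p[1],-s*p[0]+c*p[1]],4)
for a in((132,108),(433,86),(447,215),(143,241)): print(J(a,.039))
print('tip',J((442,157),.017))
for t in('green_tray','nut_big','offcut_a','pliers_grey'): print(t,loc(t,'top'))
E
```

```text
[0.0791 0.1206]
[ 0.0785 -0.1131]
[-0.0235 -0.1111]
[-0.0257  0.1211]
tip [ 0.0267 -0.1192]
green_tray [(0.83, [0.5556, 0.3182, 0.0009]), (0.61, [0.5795, 0.0335, 0.0356])]
nut_big []
offcut_a [(0.71, [0.6563, 0.3917, 0.0156])]
pliers_grey [(0.68, [0.6143, -0.0877, 0.0953])]
```

```bash
python3 -c "
from h import *
print(robot.job_done())"
```

```text
the job is handed in; nothing more can be done
None
```

I handed the job in at about 24 s of the 72 s allowed: the stop arm hangs down, and the board lies flat with its long edge against the fence and its right-hand end against the stop, by contact force and the last camera check; no verdict was returned.

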